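# Weigh the ribbon roll from the lidded canister

## Task

Check how much print ribbon is left: lift the loose lid off the wide steel canister by its knob and set it down, knob up, in the middle of the black rubber mat. Then slide the ribbon roll inside straight up off its spindle and stand it flat in the middle of the scale's round pan. Set both down without dropping or tipping them, and leave the empty core and the brass weight standing where they are.

Things in the scene. Friction and masses are not known exactly. Their poses are not given: they have to be found in the camera images.
- canister: Wide steel canister fixed to the bench, round, outside diameter 164 mm, inside 156, 75 high; closed by the lid at the start. Stands left, middle or right (so do mat and scale). Origin at the centre of its underside, z up. On its axis inside, a spindle 24 mm in diameter rises from a 40 mm wide shoulder (top at z = 20 mm) to z = 66 mm.
- lid: Loose flat round steel lid, 172 mm across, about 0.3 kg. Origin at the centre of its underside, z up: a locating disc 146 mm across, 6 mm thick (drops loosely into the canister's mouth), the plate to z = 11 mm, a round black knob from 11 to 47 mm, 24 mm thick at the waist, 30 at the head. On the canister its origin is 69 mm above the bench.
- lid_knob (a point): Point on the lid's axis, 35 mm above its origin (12 mm below the knob's top): where to grip the knob.
- roll: Ribbon roll: a ring 56 mm outside diameter, 27 mm bore, 40 mm high, grey with a cardboard core, about 0.12 kg. Origin at the centre of its underside on the axis, z along the axis. At the start it sits on the spindle's shoulder inside the closed canister, underside 20 mm and top 60 mm above the bench.
- mat: Round black rubber mat, 210 mm in diameter, 4 mm thick, flat on the bench. Origin at the centre of its underside.
- scale: White bench scale, 200 x 150 mm, body 44 mm high, display towards its own -x side; its pan stands above it. Origin at the centre of its underside.
- scale_pan (a point): Centre of the top of the scale's round steel pan, 130 mm in diameter, 55 mm above the bench; z up.
- core: Bystander: empty cardboard core, 37 mm across, 40 mm high, standing on the bench just beyond the canister. Origin under its centre.
- weight: Bystander: brass calibration weight, 32 mm across, 48 mm high, just beyond the scale. Origin under its centre.

How it is judged:
On the way, in this order (a step that is already met when the one before it is completed fails the run):
1. the lid lies flat on the rubber mat, knob up, let go, its centre within 30 mm of the mat's centre (horizontal distance between lid and mat below 0.03 m and z of lid in the frame of mat below 0.009 m and angle between lid's own z axis and vertical below 0.08 rad and linear speed of lid below 0.03 m/s and contact force between the fingers and lid below 0.05 N), for 0.2 s.
2. the roll has been lifted off the spindle: its underside at least 5 mm above the spindle's tip, while the lid lies on the mat (all of step 1 and z of roll in the frame of canister above 0.071 m), for 0.05 s.
At the end, for the whole second after the job is handed in: The lid lies flat on the rubber mat, knob up, its centre within 30 mm of the mat's centre; the roll stands flat on the scale's pan, bore upright, its centre within 25 mm of the pan's centre; both are released and at rest (all of step 1 and horizontal distance between roll and scale_pan below 0.025 m and z of roll in the frame of scale_pan between -0.005 and 0.005 m and angle between roll's own z axis and vertical below 0.08 rad and linear speed of roll below 0.03 m/s and contact force between the fingers and roll below 0.05 N); the robot touches nothing.
It fails at once if the lid is dropped: it falls free from more than about 10 mm (contact force between lid and anything else below 0.01 N and linear speed of lid above 0.45 m/s).
It fails at once if the roll is dropped: it falls free from more than about 10 mm (contact force between roll and anything else below 0.01 N and linear speed of roll above 0.45 m/s).
It fails at once if the lid is tipped more than 25 degrees from upright (angle between lid's own z axis and vertical above 0.44 rad).
It fails at once if the roll is tipped more than 25 degrees from upright (angle between roll's own z axis and vertical above 0.44 rad).
It fails at once if the empty core or the brass weight is moved more than 20 mm (distance of any of core, weight from where it was at the start of the episode above 0.02 m).
It also fails if it takes over 64 s, if anything falls off the work surface, if the arm or the gripper's body presses on something with over 40 N, if the wrist force passes 120 N, or if a joint passes its speed limit or range.

## Robot

A 7-joint arm with a two-finger parallel gripper is mounted at the origin on the work surface. World frame = base frame: x ahead of the robot, y to its left, z up, the work surface at z = 0. Lengths are in m, angles in rad, forces in N, time in s.
With the tool pointing down it reaches from about 0.425 to 0.875 m from the base axis. Payload 9.9 kg.
Tool frame: the origin (TCP) lies on the centre line of the jaws, within the pads' length; the fingertips stand 14 mm ahead of it and the grasp point (between the pads) lies 5 mm behind it; z points along the fingers, y is the line along which they close (so a half turn about z gives the same grasp; the last joint's range is limited). The gripper opens to 85 mm and grips with 20 to 120 N. Pads are 22 mm wide; open, the fingers measure 114 mm over their backs; the gripper's body (76 mm by 85 mm) begins 54 mm behind the grasp point. The pads swing forward as they close: fully open they stand 13 mm farther back than shut.
Start: joints at [-1.231, 0.576, 0.025, 1.437, -0.015, 1.129, -0.057], TCP at [0.278, 0.615, 0.212] pointing down, gripper open.
Joint ranges: [-2.76, 2.76], [-0.34, 2.15], [-1.52, 1.57], [0.19, 2.46], [-1.09, 4.23], [0.17, 1.99], [-2.82, 2.82]. Speed limits (rad/s): [2.22, 2.22, 3.01, 3.01, 3.14, 3.14, 3.14].

## Interface

Orientations are given as [roll, pitch, yaw] about the fixed x, y, z axes, in that order (R = Rz(yaw) Ry(pitch) Rx(roll)).
In Python, from rig import * gives the robot as it stands.
- The arm moves only by the tool jog_arm, never from a script. Its argument "increments" is a list of rows, each a list of 4 numbers: the shift along the tool's x, y, z as a fraction of full scale, then the turn about the tool's z as a fraction of full scale. A call has 1 to 12 rows; each row is the pose to reach, as a shift and turn from the pose commanded when the call began, along the tool's axes at that moment, turning the shorter way round; what a row does not reach only later rows make up. Full scale, the value 1, is 200 mm for a shift and 360 degrees for a turn. A row lasts 1/12 s, in which the tool goes at most 41.7 mm and 7.16 degrees, less where a joint would pass 70% of its speed; a pose out of reach is approached as far as the arm can. A call with a number of a shift or a turn outside -1 to 1 is refused whole. A call with a gripper value outside its range is refused whole. "claw" is the opening, from 0 (shut) to 1 (fully open), set as the call begins (left out, the last holds). The fingers move at their own pace and stop on an object; "grip_force" is the grip in N (left out, the last holds). Time passes only in rows, so rows that repeat a pose let the fingers close. It gives the time, the measured TCP pose, the force, the opening and the grip force at its end, in the units of the state.
- observe(): the state, without advancing time (a new reading comes with each control period).
- snapshot(name): name is "side" or "top" or "wrist"; returns the picture (480x640x3 uint8, red, green, blue); there is no depth.
- calibration(name): a dict with "fx", "fy", "cx", "cy" (pixels), "xyz" and "attitude" of the camera in the world. Camera axes: x right, y down, z forward; pixel columns grow to the right and rows downward; lengths in m; the calibration is good to about 2 mm. A picture is of the moment at which its call begins: read the wrist's pose just before it. calibration takes no time and is no camera call; for the wrist camera it gives the pose at the moment of the call.
- close_job(): hands the job in; it is judged then, once.
The state is a dict: "clock": time; "qpos": joint angles; "joint_velocities": joint speeds; "effort": joint torques, N m; "ee_pos": TCP position; "ee_rot": TCP orientation; "force": force on the tool from outside, world axes, zero at the start; "ft_torque": the same for the moment, N m; "width": finger opening in m; "gripper_force": force on a finger pad.
Only numpy, scipy, OpenCV 4.12 (cv2) and the standard library are available. Lean on these libraries where they do the work, as an engineer would, in place of code of your own. Each camera call takes 0.05 s, during which the arm holds its last target. There are 200 camera calls.

## Working session

There is one attempt and no reset: what is moved stays moved. The work goes in short steps, Python scripts to look and compute and a tool call to move; the robot and the scene stay as the last step left them, time stands still between calls to the robot, and variables do not carry over. Pictures are saved under pics/ and viewed, at most 10 in all, crops included, and the job is handed in when it is done.

Besides the shell and the picture viewer there is one more tool, called as name(argument=value, ...), one argument or row to a line, values as JSON. jog_arm: Moves the arm, as the interface text tells. Shift numbers are shares of 200 mm and turn numbers shares of 360 degrees, none past 1 either way. Its arguments: {"type":"object","properties":{"increments":{"type":"array","items":{"type":"array","items":{"type":"number","minimum":-1,"maximum":1}}},"claw":{"type":"number"},"grip_force":{"type":"number"}},"required":["increments"]}

```bash
mkdir -p pics
python3 - <<'E'
from rig import *
import cv2
print(observe())
for n in ("top","side"):
    c=calibration(n); print(n,c)
    cv2.imwrite(f"pics/{n}0.png",snapshot(n)[:,:,::-1])
E
```

```text
{'clock': 0.0, 'qpos': array([-1.23078501,  0.57653247,  0.02485642,  1.43793177, -0.01504208,
        1.12897997, -0.05650181]), 'joint_velocities': array([ 0.00128231,  0.00195553, -0.00013604,  0.00086803, -0.00064167,
       -0.00065843,  0.00138414]), 'effort': array([-8.46192088e-04, -7.65761018e+01,  2.25019030e+00, -2.85959244e+01,
        1.52870687e-02,  1.31596823e-02,  9.80434400e-08]), 'ee_pos': array([0.27737336, 0.61483729, 0.21093431]), 'ee_rot': array([-3.13992639e+00,  5.60936438e-05,  2.71778498e+00]), 'force': array([ 0.71009424, -0.47846048, -0.21038289]), 'ft_torque': array([ 0.00449944, -0.02982321, -0.00289238]), 'gripper_force': 0.0, 'width': 0.08518446119566336}
top {'fx': 584.1916818242447, 'fy': 584.1916818242447, 'cx': 316.5386909348373, 'cy': 237.15436297169364, 'xyz': array([0.32104712, 0.00767538, 1.18612597]), 'attitude': array([-2.89670811e+00,  2.60242942e-03, -1.64367257e+00])}
side {'fx': 536.5603434399887, 'fy': 536.5603434399887, 'cx': 324.05391169099227, 'cy': 236.67043910592966, 'xyz': array([ 0.35576314, -0.85312871,  0.61620722]), 'attitude': array([-2.1187695 ,  0.0192851 , -0.27393845])}
```

View pics/top0.png

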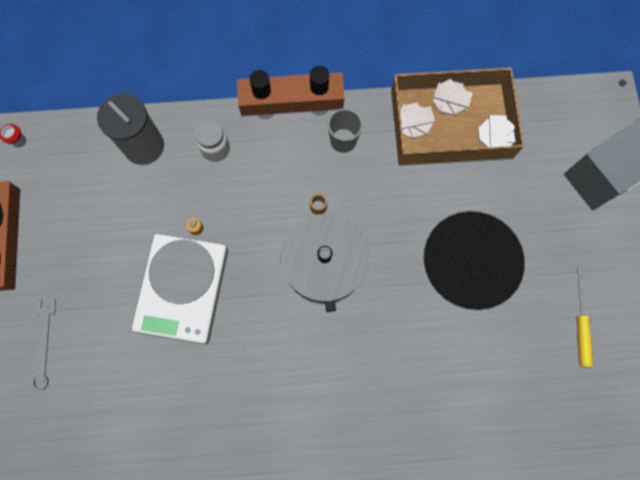

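The top view shows the canister with its lid at about (325,258), knob at (325,253), mat at (474,260), and the scale pan at (181,271). The core is at (318,203) and the weight at (194,225). I'll refine these next.

```bash
cat > h.py <<'E'
from rig import *
import numpy as np, cv2
from scipy.spatial.transform import Rotation as R
def ray(c,u,v,z):
    d=R.from_euler('xyz',c["attitude"]).apply([(u-c["cx"])/c["fx"],(v-c["cy"])/c["fy"],1.])
    p=np.array(c["xyz"]); return p+d*(z-p[2])/d[2]
def proj(c,p):
    q=R.from_euler('xyz',c["attitude"]).inv().apply(np.atleast_2d(p)-c["xyz"])
    return np.c_[c["cx"]+c["fx"]*q[:,0]/q[:,2],c["cy"]+c["fy"]*q[:,1]/q[:,2]]
def circ(p,r):
    t=np.linspace(0,2*np.pi,60); return np.c_[p[0]+r*np.cos(t),p[1]+r*np.sin(t),0*t+p[2]]
def fit(img,c,p0,r,z,span=0.02,band=0.004):
    "circle centre by maximum of gradient across the rim"
    g=cv2.GaussianBlur(cv2.cvtColor(img,cv2.COLOR_RGB2GRAY),(0,0),1).astype(np.float32)
    def val(P,rr):
        q=proj(c,circ([*P,z],rr)).astype(np.float32)
        return cv2.remap(g,q[None,:,0],q[None,:,1],cv2.INTER_LINEAR)[0]
    best=max((np.minimum(abs(val((p0[0]+a,p0[1]+b),r+band)-val((p0[0]+a,p0[1]+b),r-band)),40).mean(),p0[0]+a,p0[1]+b)
      for a in np.arange(-span,span+1e-9,.001) for b in np.arange(-span,span+1e-9,.001))
    return best
E
python3 - <<'E'
from h import *
for n in ("top","side"):
    c=calibration(n); im=cv2.imread(f"pics/{n}0.png")[:,:,::-1]
    ct=calibration("top")
    out=im[:,:,::-1].copy()
    for k,u,v,r,z in (("mat",474,260,.105,.004),("pan",181,271,.065,.055),("lid",325,258,.086,.080),("knob",325,251,.015,.116),("core",318,203,.0185,.04),("weight",194,225,.016,.048)):
        p=ray(ct,u,v,z); b=fit(im,c,p[:2],r,z,band=.002 if r<.03 else .004)
        print(n,k,p.round(4),np.round(b,4))
        for q in proj(c,circ([b[1],b[2],z],r)): cv2.circle(out,tuple(int(x) for x in q.round()),0,(0,0,255),-1)
    cv2.imwrite(f"pics/{n}1.png",out)
a=cv2.imread("pics/top1.png")[190:350,100:550];b=cv2.imread("pics/side1.png")
a=cv2.resize(a,(640,228));b=b[100:472]
cv2.imwrite("pics/both.png",np.vstack([a,b]))
E
```

```text
top mat [ 0.5435 -0.3314  0.004 ] [40.      0.5485 -0.3294]
top pan [0.5543 0.2611 0.055 ] [38.6389  0.5513  0.2621]
top lid [ 0.5543 -0.0229  0.08  ] [12.7159  0.5613 -0.0229]
top knob [ 0.5601 -0.0229  0.116 ] [ 3.28278e+01  5.56100e-01 -2.19000e-02]
top core [ 0.6788 -0.0185  0.04  ] [ 3.29089e+01  6.74800e-01 -1.85000e-02]
top weight [0.6483 0.2349 0.048 ] [20.4317  0.6423  0.2319]
side mat [ 0.5435 -0.3314  0.004 ] [40.      0.5475 -0.3294]
side pan [0.5543 0.2611 0.055 ] [29.3634  0.5513  0.2601]
side lid [ 0.5543 -0.0229  0.08  ] [15.5037  0.5543 -0.0199]
side knob [ 0.5601 -0.0229  0.116 ] [26.8267  0.5511 -0.0429]
side core [ 0.6788 -0.0185  0.04  ] [15.3097  0.6788 -0.0235]
side weight [0.6483 0.2349 0.048 ] [12.3064  0.6283  0.2209]
```

View pics/both.png

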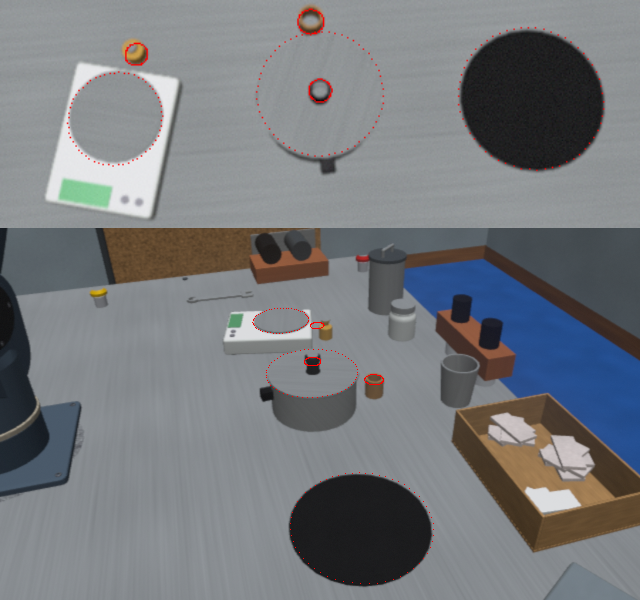

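Lid at about (0.555, -0.021), pan at (0.551, 0.261), mat at (0.548, -0.329). The circle fits agree between the two views, except for the side-view knob, core and weight. I'll move over the lid now.

jog_arm(
  increments=[
    [-0.1,-0.09,0,0],
    [-0.25,-0.226,0,0],
    [-0.41,-0.371,0,0],
    [-0.57,-0.516,0,0],
    [-0.73,-0.66,0,0],
    [-0.85,-0.77,0,0],
  ],
  claw=1,
  grip_force=60,
)

```text
clock: 0.6
ee_pos: [0.3699, 0.4022, 0.2116]
ee_rot: [-3.141, 0.0, 2.717]
force: [1.3, 1.2, 0.3]
width: 0.0852
gripper_force: 0.0
```

jog_arm(
  increments=[
    [-0.14,-0.126,0,0],
    [-0.28,-0.252,0,0],
    [-0.42,-0.378,0,0],
    [-0.56,-0.504,0,0],
    [-0.7,-0.63,0,0],
    [-0.85,-0.77,0,0],
  ],
)

```text
clock: 1.1
ee_pos: [0.461, 0.1935, 0.2117]
ee_rot: [3.141, -0.0, 2.719]
force: [1.5, 0.4, -0.4]
width: 0.0855
gripper_force: 0.0
```

jog_arm(
  increments=[
    [-0.12,-0.108,0,0],
    [-0.24,-0.216,0,-0.01],
    [-0.36,-0.324,0,-0.02],
    [-0.48,-0.432,0,-0.03],
    [-0.6,-0.54,0,-0.04],
    [-0.7,-0.63,0,-0.05],
    [-0.77,-0.7,0,-0.06],
    [-0.82,-0.74,0,-0.0674],
    [-0.82,-0.74,0,-0.0674],
    [-0.82,-0.74,0,-0.0674],
  ],
)

```text
clock: 1.93
ee_pos: [0.5492, -0.008, 0.2114]
ee_rot: [3.141, -0.001, 3.138]
force: [-0.5, 0.0, -0.3]
width: 0.0855
gripper_force: 0.0
```

Run:
```python
from h import *
s=observe(); c=calibration("wrist"); im=snapshot("wrist")
print(s["clock"],s["ee_pos"],s["ee_rot"],s["qpos"].round(2),c)
out=im[:,:,::-1].copy()
for p,r,z in (((.555,-.021),.086,.08),((.555,-.021),.015,.116)):
    b=fit(im,c,p,r,z,band=.002); print(b)
    for q in proj(c,circ([b[1],b[2],z],r)):
        if abs(q).max()<2000: cv2.circle(out,tuple(int(x) for x in q.round()),1,(0,0,255),-1)
cv2.imwrite("pics/w0.png",out)
```

```text
1.9333 [ 0.5492135  -0.00795635  0.2114042 ] [ 3.14139429e+00 -8.45150191e-04  3.13843611e+00] [-0.11  0.39  0.06  1.77 -0.03  0.98  1.52] {'fx': 355.9404492893175, 'fy': 355.9404492893175, 'cx': 319.7223382559939, 'cy': 241.9399134399206, 'xyz': array([ 0.47545272, -0.00919416,  0.37347851]), 'attitude': array([2.84692879e+00, 4.91333405e-04, 1.56664369e+00])}
(np.float32(6.1953125), np.float64(0.555), np.float64(-0.024999999999999988))
(np.float32(38.86188), np.float64(0.551), np.float64(-0.023999999999999987))
```

View pics/w0.png

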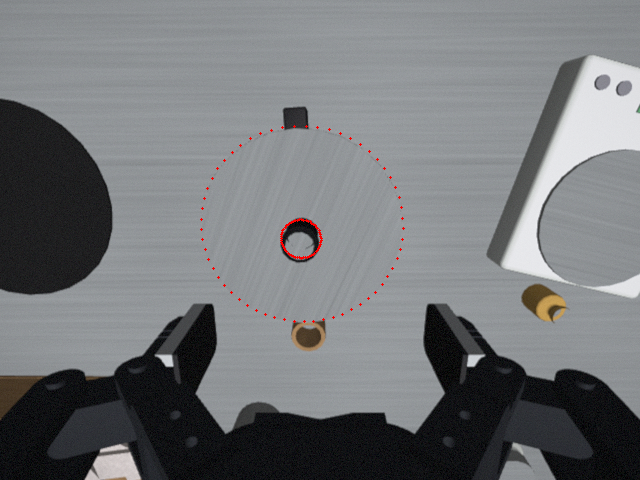

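The wrist view shows the knob at (301,242) and the core clear at (308,335). The knob centre is about (0.555,-0.023), so I'll descend and grip.

jog_arm(
  increments=[
    [-0.015,-0.04,0,0],
    [-0.03,-0.075,0.05,0],
    [-0.03,-0.075,0.15,0],
    [-0.03,-0.075,0.25,0],
    [-0.03,-0.075,0.35,0],
    [-0.03,-0.075,0.44,0],
    [-0.03,-0.075,0.5,0],
    [-0.03,-0.075,0.54,0],
    [-0.03,-0.075,0.55,0],
    [-0.03,-0.075,0.55,0],
    [-0.03,-0.075,0.55,0],
  ],
  claw=0.8,
)

```text
clock: 2.9
ee_pos: [0.5559, -0.0226, 0.1022]
ee_rot: [-3.142, 0.001, 3.141]
force: [-0.5, -0.0, 0.7]
width: 0.0683
gripper_force: 0.0
```

jog_arm(
  increments=[
    [0,0,0,0],
    [0,0,0,0],
    [0,0,0,0],
    [0,0,0,0],
    [0,0,0,0],
    [0,0,0,0],
    [0,0,0,0],
    [0,0,0,0],
    [0,0,0,0],
    [0,0,0,0],
    [0,0,0,0],
    [0,0,0,0],
  ],
  claw=0,
  grip_force=60,
)

```text
clock: 3.9
ee_pos: [0.5555, -0.0226, 0.1018]
ee_rot: [-3.142, -0.0, 3.141]
force: [0.5, 0.3, -0.9]
width: 0.0002
gripper_force: 0.0
```

The fingers shut on nothing, so I'll look.

Run:
```python
from h import *
s=snapshot("side");w=snapshot("wrist");t=snapshot("top")
a=cv2.resize(s[200:360,200:440],(480,320),interpolation=cv2.INTER_CUBIC);b=cv2.resize(t[180:330,240:400],(320,300),interpolation=cv2.INTER_CUBIC)
o=np.zeros((600,800,3),np.uint8);o[:320,:480]=a;o[:300,480:]=b;o[320:560,:320]=cv2.resize(w,(320,240));cv2.imwrite("pics/m.png",o[:,:,::-1])
```

```text
(no output)
```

View pics/m.png

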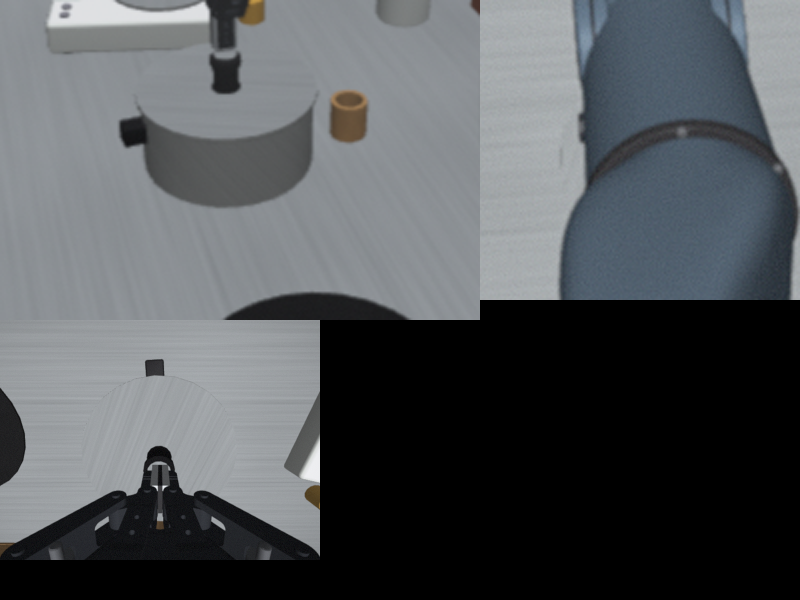

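Run:
```python
from h import *
s=observe();print(s["ee_pos"],s["ee_rot"],s["qpos"].round(3))
c=calibration("side")
im=snapshot("side");w=snapshot("wrist");cw=calibration("wrist");print(cw)
x,y,z=s["ee_pos"]
pts=[(x,y,z),(x,y,z-.014),(.555,-.0225,.116),(.555,-.0225,.08)]
print(proj(c,pts).round(1),proj(cw,pts).round(1))
A=cv2.resize(im[180:280,260:360],(500,500),interpolation=cv2.INTER_CUBIC)
B=cv2.resize(w[210:390,260:368],(300,500),interpolation=cv2.INTER_CUBIC)
for k,p in enumerate(pts):
  col=[(255,0,0),(255,255,0),(0,255,0),(0,255,255)][k]
  q=proj(c,[p])[0];cv2.drawMarker(A,tuple(int(v) for v in (q-[260,180])*5),col,0,16,2)
  q=proj(cw,[p])[0];cv2.drawMarker(B,tuple(int(v) for v in (q-[260,210])*2.777),col,0,16,2)
cv2.imwrite("pics/m2.png",np.hstack([A,B])[:,:,::-1])
```

```text
[ 0.55543857 -0.02263469  0.10177   ] [-3.14155584e+00 -7.13517685e-05  3.14128740e+00] [-0.075  0.526  0.048  1.892 -0.036  0.725  1.563]
{'fx': 355.9404492893175, 'fy': 355.9404492893175, 'cx': 319.7223382559939, 'cy': 241.9399134399206, 'xyz': array([ 0.48156974, -0.02405675,  0.26380051]), 'attitude': array([2.84610547e+00, 7.01445468e-04, 1.56944322e+00])}
[[311.9 233.9]
 [312.2 240.3]
 [311.4 227.3]
 [312.1 243.8]] [[323.  289.3]
 [322.8 278.3]
 [323.6 301.4]
 [322.9 272.1]]
```

View pics/m2.png

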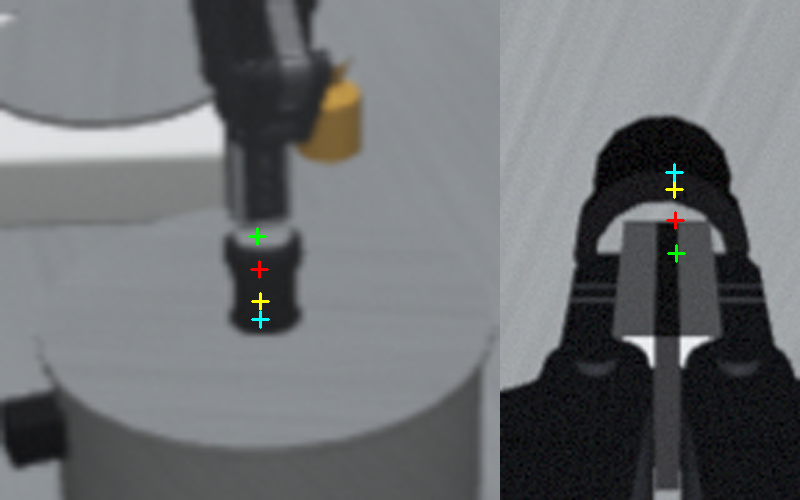

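The shut fingertips (side view crop row 220, about v=224) stand just above the knob's top instead of beside the waist. I'll work out their real height from both views.

Run:
```python
from h import *
s=observe();c=calibration("side");cw=calibration("wrist");x,y,z=s["ee_pos"]
print(s["ee_pos"])
zs=np.arange(.1,.15,.002)
for n,cc,v in(("side",c,224),("wrist",cw,290)):
  for off in (-.014,-.011,-.007,0):
    p=[(x+(off if n=="wrist" else 0),y+(off if n=="side" else 0),q) for q in zs]
    print(n,off,np.interp(0,(proj(cc,p)[:,1]-v)*(1 if n=="wrist" else -1),zs))
```

```text
[ 0.55546233 -0.02260854  0.1017957 ]
side -0.014 0.13078093244468358
side -0.011 0.12912584643757258
side -0.007 0.12691908277195946
side 0 0.1230572535560783
wrist -0.014 0.1331003461007602
wrist -0.011 0.12655526700526232
wrist -0.007 0.11782982820054981
wrist 0 0.10255200793919923
```

Both views put the tips near z = 0.127, roughly 39 mm higher than the stated geometry implies. I'll open, lower 35 mm and close again, watching the force.

jog_arm(
  increments=[
    [0,0,0,0],
    [0,0,0,0],
    [0,0,0,0],
    [0,0,0,0],
    [0,0,0,0],
    [0,0,0.03,0],
    [0,0,0.07,0],
    [0,0,0.11,0],
    [0,0,0.15,0],
    [0,0,0.175,0],
    [0,0,0.175,0],
    [0,0,0.175,0],
  ],
  claw=0.8,
)

```text
clock: 5.15
ee_pos: [0.5552, -0.0226, 0.0663]
ee_rot: [-3.142, -0.001, 3.141]
force: [-0.3, -0.1, -0.5]
width: 0.0682
gripper_force: 0.0
```

jog_arm(
  increments=[
    [0,0,0,0],
    [0,0,0,0],
    [0,0,0,0],
    [0,0,0,0],
    [0,0,0,0],
    [0,0,0,0],
    [0,0,0,0],
    [0,0,0,0],
    [0,0,0,0],
    [0,0,0,0],
  ],
  claw=0,
)

```text
clock: 5.98
ee_pos: [0.5558, -0.0227, 0.0675]
ee_rot: [-3.142, 0.001, 3.141]
force: [-1.1, -1.6, 5.3]
width: 0.0273
gripper_force: 58.7
```

Run:
```python
from h import *
print(observe())
im=snapshot("side")
cv2.imwrite("pics/m3.png",cv2.resize(im[180:280,250:370],(480,400),interpolation=cv2.INTER_CUBIC)[:,:,::-1])
```

```text
{'clock': 5.9833, 'qpos': array([-0.07161803,  0.57354478,  0.04245116,  1.92352271, -0.03816208,
        0.64430317,  1.56490194]), 'joint_velocities': array([-0.00017064, -0.00045263, -0.00048325, -0.00030066, -0.00066056,
        0.00086595,  0.00094322]), 'effort': array([-2.09214566e-01, -6.38485193e+01,  2.15245843e+00, -1.85927618e+01,
       -7.98708829e-02, -4.50153071e-01,  4.47528277e-03]), 'ee_pos': array([ 0.55576623, -0.02274847,  0.06748289]), 'ee_rot': array([-3.14151697e+00,  9.85613904e-04,  3.14115772e+00]), 'force': array([-1.14184414, -1.58424565,  5.33784592]), 'ft_torque': array([-0.1192819,  0.2511561,  0.0185154]), 'gripper_force': 58.667532303370535, 'width': 0.02726221777588644}
```

View pics/m3.png

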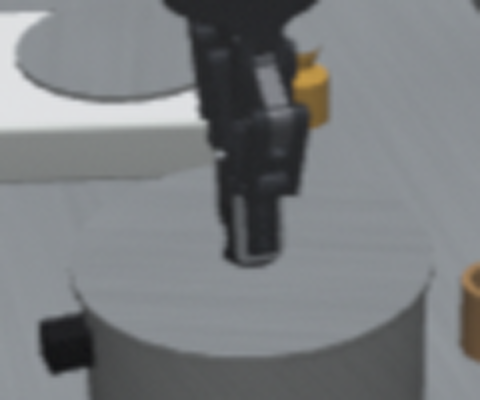

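It is gripped, but the tips are touching the plate (5 N upward) and the width reads 27 mm. I'll regrip 6 mm higher at the waist.

jog_arm(
  increments=[
    [0,0,0,0],
    [0,0,0,0],
    [0,0,0,0],
    [0,0,-0.015,0],
    [0,0,-0.03,0],
    [0,0,-0.03,0],
  ],
  claw=0.6,
)

```text
clock: 6.53
ee_pos: [0.5558, -0.0226, 0.0734]
ee_rot: [3.142, 0.001, 3.141]
force: [0.3, -1.1, 0.2]
width: 0.051
gripper_force: 0.0
```

jog_arm(
  increments=[
    [0,0,0,0],
    [0,0,0,0],
    [0,0,0,0],
    [0,0,0,0],
    [0,0,0,0],
    [0,0,0,0],
    [0,0,0,0],
    [0,0,0,0],
    [0,0,0,0],
  ],
  claw=0,
  grip_force=80,
)

```text
clock: 7.28
ee_pos: [0.5555, -0.0227, 0.0733]
ee_rot: [-3.142, 0.0, 3.141]
force: [-2.3, 0.5, 7.2]
width: 0.0267
gripper_force: 78.1
```

jog_arm(
  increments=[
    [0,0,-0.01,0],
    [0,0,-0.03,0],
    [0,0,-0.06,0],
    [0,0,-0.1,0],
    [0,0,-0.15,0],
    [0,0,-0.2,0],
    [0,0,-0.25,0],
    [0,0,-0.29,0],
    [0,0,-0.3,0],
    [0,0,-0.3,0],
  ],
)

```text
clock: 8.12
ee_pos: [0.5559, -0.0226, 0.1338]
ee_rot: [3.142, 0.002, 3.141]
force: [-0.2, 0.2, -4.4]
width: 0.0271
gripper_force: 78.9
```

Run:
```python
from h import *
s=observe();print(s["ee_pos"],s["force"],s["ft_torque"],s["width"],s["gripper_force"])
im=snapshot("side")
cv2.imwrite("pics/m4.png",cv2.resize(im[140:310,220:420],(600,510),interpolation=cv2.INTER_CUBIC)[:,:,::-1])
```

```text
[ 0.55592281 -0.02262508  0.13378089] [-0.19938449  0.18460325 -4.39612165] [0.00931661 0.00280661 0.02388414] 0.02707822087887257 78.91810996457934
```

View pics/m4.png

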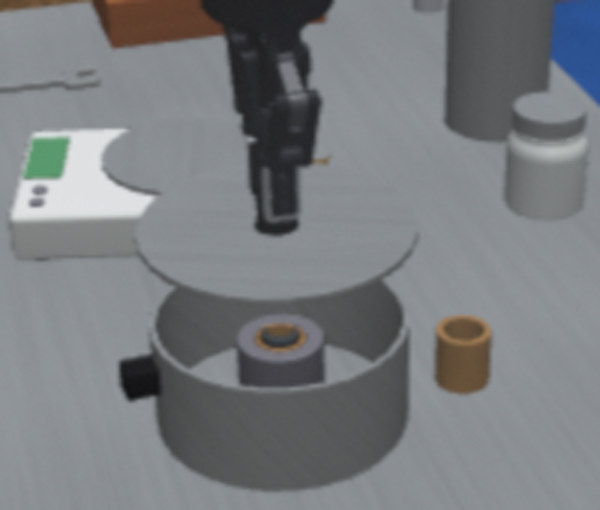

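The lid is lifted level and the roll is visible on its spindle. I'll carry the lid to the mat.

jog_arm(
  increments=[
    [0,-0.03,0,0],
    [0,-0.09,0,0],
    [0.01,-0.17,0,0],
    [0.01,-0.25,0,0],
    [0.02,-0.33,0,0],
    [0.02,-0.41,0,0],
    [0.02,-0.49,0,0],
    [0.02,-0.57,0,0],
    [0.02,-0.65,0,0],
    [0.02,-0.73,0,0],
    [0.02,-0.8,0,0],
  ],
)

```text
clock: 9.08
ee_pos: [0.5506, -0.1853, 0.1323]
ee_rot: [-3.141, -0.001, 3.14]
force: [0.2, -0.4, -3.7]
width: 0.0266
gripper_force: 79.0
```

jog_arm(
  increments=[
    [0,-0.08,0,0],
    [0,-0.16,0,0],
    [0,-0.24,0,0],
    [0.01,-0.32,0,0],
    [0.01,-0.4,0,0],
    [0.02,-0.48,0,0],
    [0.02,-0.56,0,0],
    [0.02,-0.63,0,0],
    [0.02,-0.69,0,0],
    [0.02,-0.72,0,0],
    [0.02,-0.73,0,0],
    [0.02,-0.73,0,0],
  ],
)

```text
clock: 10.08
ee_pos: [0.5473, -0.3287, 0.1326]
ee_rot: [3.141, -0.0, 3.141]
force: [-0.3, 0.4, -3.3]
width: 0.0268
gripper_force: 79.0
```

jog_arm(
  increments=[
    [0,0,0.03,0],
    [0,0,0.09,0],
    [0,0,0.17,0],
    [0,0,0.25,0],
    [0,0,0.33,0],
    [0,0,0.41,0],
    [0,0,0.48,0],
    [0,0,0.54,0],
    [0,0,0.57,0],
    [0,0,0.58,0],
    [0,0,0.58,0],
    [0,0,0.58,0],
  ],
)

```text
clock: 11.08
ee_pos: [0.5478, -0.3288, 0.0174]
ee_rot: [-3.141, 0.001, 3.141]
force: [0.8, -1.0, -3.6]
width: 0.0264
gripper_force: 79.0
```

Not yet in contact (-3.6 N), so I'll creep down.

jog_arm(
  increments=[
    [0,0,0.01,0],
    [0,0,0.02,0],
    [0,0,0.03,0],
    [0,0,0.03,0],
  ],
)

```text
clock: 11.42
ee_pos: [0.5473, -0.3286, 0.0106]
ee_rot: [3.141, -0.0, 3.141]
force: [0.9, -0.3, -3.4]
width: 0.0262
gripper_force: 79.0
```

jog_arm(
  increments=[
    [0,0,0.005,0],
    [0,0,0.01,0],
    [0,0,0.01,0],
  ],
)

```text
clock: 11.67
ee_pos: [0.5473, -0.3286, 0.0086]
ee_rot: [3.142, -0.0, 3.141]
force: [-0.6, 0.3, -3.7]
width: 0.0267
gripper_force: 79.0
```

jog_arm(
  increments=[
    [0,0,0.005,0],
    [0,0,0.01,0],
    [0,0,0.01,0],
  ],
)

```text
clock: 11.92
ee_pos: [0.5474, -0.3287, 0.0083]
ee_rot: [-3.141, 0.001, 3.141]
force: [-5.5, 2.9, 13.2]
width: 0.0267
gripper_force: 80.6
```

jog_arm(
  increments=[
    [0,0,0.005,0],
    [0,0,0.01,0],
    [0,0,0.01,0],
  ],
)

```text
clock: 12.17
ee_pos: [0.5474, -0.3286, 0.0082]
ee_rot: [-3.141, 0.001, 3.141]
force: [-9.5, 7.3, 31.8]
width: 0.0264
gripper_force: 82.4
```

jog_arm(
  increments=[
    [0,0,-0.005,0],
    [0,0,-0.01,0],
    [0,0,-0.01,0],
  ],
)

```text
clock: 12.42
ee_pos: [0.5474, -0.3287, 0.0083]
ee_rot: [-3.141, 0.001, 3.141]
force: [-5.6, 2.9, 14.0]
width: 0.0264
gripper_force: 80.7
```

jog_arm(
  increments=[
    [0,0,0,0],
    [0,0,0,0],
    [0,0,0,0],
    [0,0,0,0],
    [0,0,0,0],
    [0,0,0,0],
  ],
  claw=0.7,
)

```text
clock: 12.92
ee_pos: [0.5474, -0.3286, 0.0067]
ee_rot: [3.142, -0.0, 3.141]
force: [-0.6, 1.3, -0.2]
width: 0.0596
gripper_force: 0.0
```

jog_arm(
  increments=[
    [0,0,-0.03,0],
    [0,0,-0.09,0],
    [0,0,-0.18,0],
    [0,0,-0.29,0],
    [0,0,-0.42,0],
    [0,0,-0.56,0],
    [0,0,-0.7,0],
    [0,0,-0.82,0],
    [0,0,-0.87,0],
    [0,0,-0.87,0],
  ],
)

```text
clock: 13.75
ee_pos: [0.5487, -0.3294, 0.1845]
ee_rot: [-3.139, 0.005, 3.141]
force: [0.3, 0.6, 0.6]
width: 0.06
gripper_force: 0.0
```

Run:
```python
from h import *
s=observe();print(s["ee_pos"],s["force"]);c=calibration("side");im=snapshot("side");t=snapshot("top");ct=calibration("top")
print("lid",fit(im,c,(.548,-.329),.086,.015,span=.01), "pan",fit(t,ct,(.551,.261),.065,.055,span=.01))
# roll: top outer, seen in both
print("rim",fit(t,ct,(.555,-.022),.082,.075,span=.01),"roll",fit(t,ct,(.555,-.022),.028,.06,span=.01,band=.002),fit(im,c,(.555,-.022),.028,.06,span=.01,band=.002))
A=cv2.resize(t[180:340,250:400],(560,600),interpolation=cv2.INTER_CUBIC)[:,:,::-1]
B=cv2.resize(im[300:480,250:450],(240,216))[:,:,::-1]
o=np.zeros((600,800,3),np.uint8);o[:,:560]=A;o[:216,560:]=B;cv2.imwrite("pics/m5.png",o)
```

```text
[ 0.54866082 -0.32944894  0.1845293 ] [0.26955262 0.56566962 0.55762044]
lid (np.float32(35.906185), np.float64(0.546), np.float64(-0.329)) pan (np.float32(38.705013), np.float64(0.551), np.float64(0.262))
rim (np.float32(34.654312), np.float64(0.55), np.float64(-0.021000000000000008)) roll (np.float32(20.45153), np.float64(0.549), np.float64(-0.021000000000000008)) (np.float32(16.720182), np.float64(0.557), np.float64(-0.02000000000000001))
```

View pics/m5.png

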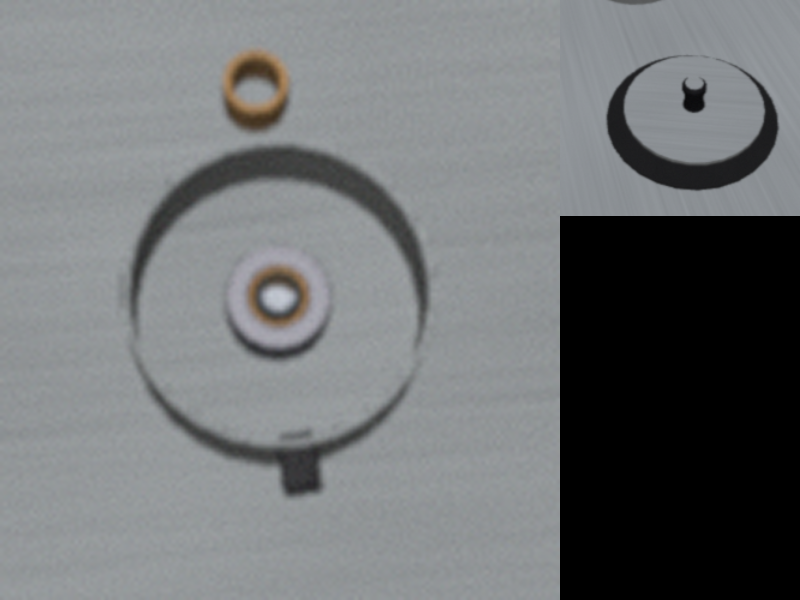

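The lid lies flat and centred on the mat, and the roll is at top-view pixel (324,259). Now I'll go back over the canister.

jog_arm(
  increments=[
    [0,0.05,0,0],
    [0,0.15,0,0],
    [0,0.28,0,0],
    [-0.01,0.42,0,0],
    [-0.01,0.56,0,0],
    [-0.01,0.7,0,0],
    [-0.01,0.8,0,0],
  ],
  claw=1,
)

```text
clock: 14.43
ee_pos: [0.5484, -0.1646, 0.1792]
ee_rot: [3.14, -0.003, -3.139]
force: [0.2, 0.8, 0.4]
width: 0.0853
gripper_force: 0.0
```

jog_arm(
  increments=[
    [0,0.12,0,0],
    [0,0.26,0,0],
    [-0.01,0.4,0,0],
    [-0.01,0.53,0,0],
    [-0.01,0.64,0,0],
    [-0.01,0.71,0,0],
    [-0.01,0.735,0,0],
    [-0.01,0.735,0,0],
    [-0.01,0.735,0,0],
    [-0.01,0.735,0,0],
  ],
)

```text
clock: 15.27
ee_pos: [0.5511, -0.0231, 0.1804]
ee_rot: [-3.141, -0.001, 3.14]
force: [-0.7, -0.7, -0.2]
width: 0.0852
gripper_force: 0.0
```

Run:
```python
from h import *
s=observe();c=calibration("wrist");im=snapshot("wrist");print(s["ee_pos"],s["ee_rot"],s["width"])
print(ray(calibration("top"),324.5,259.5,.06))
out=im.copy()
for r,z,k in((.028,.06,0),(.012,.066,1),(.082,.075,2)):
  b=fit(im,c,(.553,-.022),r,z,span=.012,band=.002);print(b)
  for q in proj(c,circ([b[1],b[2],z],r)): cv2.circle(out,tuple(int(x) for x in q.round()),0,(255,0,0),-1)
cv2.imwrite("pics/w2.png",out[:,:,::-1])
```

```text
[ 0.55113927 -0.0230669   0.18038699] [-3.14080745e+00 -7.97539491e-04  3.13962136e+00] 0.08518473075227996
[ 0.55557255 -0.02221795  0.06      ]
(np.float32(22.16714), np.float64(0.551), np.float64(-0.02499999999999999))
(np.float32(39.918358), np.float64(0.555), np.float64(-0.02499999999999999))
(np.float32(21.008318), np.float64(0.557), np.float64(-0.018999999999999986))
```

View pics/w2.png

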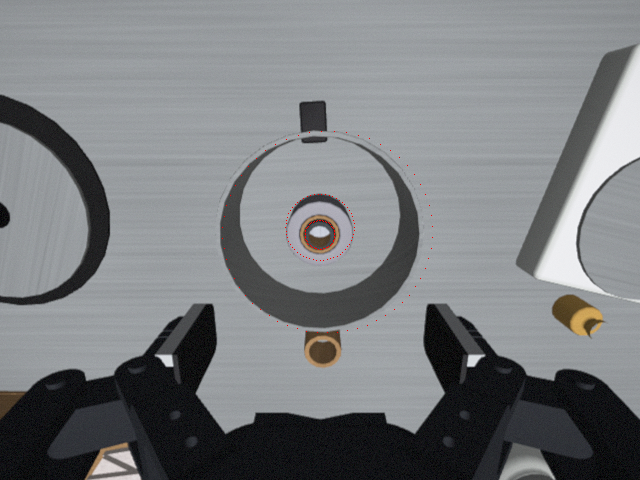

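The wrist view shows the roll centred at (320,229), clear of the fingers on both sides. I'll descend.

jog_arm(
  increments=[
    [-0.015,0,0.03,0],
    [-0.015,0,0.1,0],
    [-0.015,0,0.2,0],
    [-0.015,0,0.31,0],
    [-0.015,0,0.42,0],
    [-0.015,0,0.53,0],
    [-0.015,0,0.62,0],
    [-0.015,0,0.69,0],
    [-0.015,0,0.74,0],
    [-0.015,0,0.77,0],
    [-0.015,0,0.77,0],
    [-0.015,0,0.77,0],
  ],
)

```text
clock: 16.32
ee_pos: [0.5546, -0.0219, 0.0269]
ee_rot: [-3.141, 0.0, 3.141]
force: [-0.2, -0.3, 1.2]
width: 0.0854
gripper_force: 0.0
```

jog_arm(
  increments=[
    [0,0,0.02,0],
    [0,0,0.04,0],
    [0,0,0.06,0],
    [0,0,0.08,0],
    [0,0,0.1,0],
    [0,0,0.115,0],
    [0,0,0.115,0],
    [0,0,0.115,0],
  ],
)

```text
clock: 16.98
ee_pos: [0.5543, -0.0216, 0.0035]
ee_rot: [-3.142, -0.001, 3.141]
force: [-0.0, 0.5, -0.1]
width: 0.0855
gripper_force: 0.0
```

jog_arm(
  increments=[
    [0,0,0,0],
    [0,0,0,0],
    [0,0,0,0],
    [0,0,0,0],
    [0,0,0,0],
    [0,0,0,0],
    [0,0,0,0],
    [0,0,0,0],
    [0,0,0,0],
  ],
  claw=0,
  grip_force=40,
)

```text
clock: 17.73
ee_pos: [0.5547, -0.0221, 0.0043]
ee_rot: [-3.141, 0.001, 3.141]
force: [-0.7, -1.8, 5.9]
width: 0.0544
gripper_force: 42.2
```

jog_arm(
  increments=[
    [0,0,-0.01,0],
    [0,0,-0.03,0],
    [0,0,-0.06,0],
    [0,0,-0.1,0],
    [0,0,-0.15,0],
    [0,0,-0.21,0],
    [0,0,-0.27,0],
    [0,0,-0.33,0],
    [0,0,-0.39,0],
    [0,0,-0.44,0],
    [0,0,-0.45,0],
    [0,0,-0.45,0],
  ],
)

```text
clock: 18.73
ee_pos: [0.5549, -0.0213, 0.0949]
ee_rot: [3.141, 0.002, -3.142]
force: [-0.8, -0.4, -1.8]
width: 0.0546
gripper_force: 43.1
```

Run:
```python
from h import *
s=observe();print(s["ee_pos"],s["force"],s["ft_torque"],s["width"],s["gripper_force"])
im=snapshot("side")
cv2.imwrite("pics/m6.png",cv2.resize(im[140:310,220:420],(600,510),interpolation=cv2.INTER_CUBIC)[:,:,::-1])
```

```text
[ 0.55486565 -0.02127547  0.09486588] [-0.84274033 -0.37143541 -1.77064431] [-0.0549055   0.04290068 -0.01784083] 0.05457471496897456 43.125892616808414
```

View pics/m6.png

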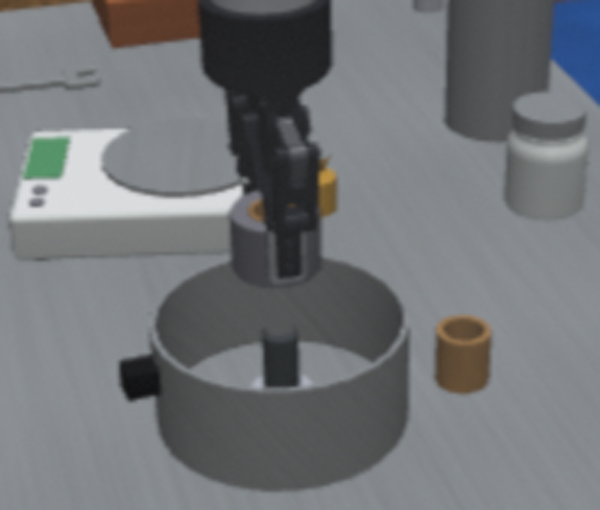

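The roll is clear of the spindle and held upright, with the spindle visible beneath it. I'll carry it to the pan.

jog_arm(
  increments=[
    [0,0.03,0,0],
    [0,0.09,0,0],
    [0.01,0.17,0,0],
    [0.01,0.25,0,0],
    [0.01,0.33,0,0],
    [0.01,0.41,0,0],
    [0.01,0.49,0,0],
    [0.01,0.57,0,0],
    [0.01,0.65,0,0],
    [0.01,0.73,0,0],
  ],
)

```text
clock: 19.62
ee_pos: [0.5517, 0.1266, 0.0931]
ee_rot: [3.141, -0.001, -3.141]
force: [0.0, -0.4, -1.5]
width: 0.0544
gripper_force: 43.1
```

jog_arm(
  increments=[
    [0,0.08,0,0],
    [0,0.16,0,0],
    [0,0.24,0,0],
    [0.01,0.32,0,0],
    [0.01,0.4,0,0],
    [0.01,0.48,0,0],
    [0.01,0.56,0,0],
    [0.01,0.62,0,0],
    [0.01,0.66,0,0],
    [0.01,0.68,0,0],
    [0.01,0.685,0,0],
    [0.01,0.685,0,0],
  ],
)

```text
clock: 20.62
ee_pos: [0.5506, 0.2609, 0.0937]
ee_rot: [-3.141, -0.0, 3.141]
force: [0.5, -0.2, -0.7]
width: 0.0542
gripper_force: 43.1
```

jog_arm(
  increments=[
    [0,0,0.02,0],
    [0,0,0.06,0],
    [0,0,0.11,0],
    [0,0,0.16,0],
    [0,0,0.2,0],
    [0,0,0.23,0],
    [0,0,0.24,0],
    [0,0,0.24,0],
    [0,0,0.24,0],
  ],
)

```text
clock: 21.37
ee_pos: [0.5507, 0.2614, 0.0458]
ee_rot: [-3.142, 0.0, 3.141]
force: [0.7, -0.2, -1.1]
width: 0.0543
gripper_force: 43.1
```

jog_arm(
  increments=[
    [0,0,0.01,0],
    [0,0,0.02,0],
    [0,0,0.02,0],
  ],
)

```text
clock: 21.62
ee_pos: [0.5505, 0.2614, 0.0417]
ee_rot: [3.142, 0.0, 3.141]
force: [-0.5, -0.3, -1.4]
width: 0.0544
gripper_force: 43.1
```

jog_arm(
  increments=[
    [0,0,0.005,0],
    [0,0,0.01,0],
    [0,0,0.01,0],
  ],
)

```text
clock: 21.87
ee_pos: [0.5505, 0.2614, 0.0397]
ee_rot: [-3.142, -0.0, 3.141]
force: [-0.3, 0.3, -1.2]
width: 0.0545
gripper_force: 43.1
```

jog_arm(
  increments=[
    [0,0,0.003,0],
    [0,0,0.006,0],
    [0,0,0.006,0],
  ],
)

```text
clock: 22.12
ee_pos: [0.5506, 0.2614, 0.0393]
ee_rot: [3.141, 0.0, 3.141]
force: [-2.1, -1.2, 6.4]
width: 0.0547
gripper_force: 43.8
```

jog_arm(
  increments=[
    [0,0,-0.003,0],
    [0,0,-0.003,0],
    [0,0,-0.003,0],
    [0,0,-0.003,0],
    [0,0,-0.003,0],
    [0,0,-0.003,0],
    [0,0,-0.003,0],
    [0,0,-0.003,0],
  ],
  claw=1,
)

```text
clock: 22.78
ee_pos: [0.5505, 0.2614, 0.0392]
ee_rot: [-3.142, -0.0, 3.141]
force: [0.1, -0.6, 0.6]
width: 0.0852
gripper_force: 0.0
```

jog_arm(
  increments=[
    [0,0,-0.03,0],
    [0,0,-0.08,0],
    [0,0,-0.15,0],
    [0,0,-0.23,0],
    [0,0,-0.32,0],
    [0,0,-0.42,0],
    [0,0,-0.52,0],
    [0,0,-0.6,0],
    [0,0,-0.65,0],
    [0,0,-0.65,0],
    [0,0,-0.65,0],
    [0,0,-0.65,0],
  ],
)

```text
clock: 23.78
ee_pos: [0.55, 0.2612, 0.1684]
ee_rot: [-3.141, -0.001, 3.141]
force: [-0.6, -0.6, -0.4]
width: 0.0854
gripper_force: 0.0
```

Run:
```python
from h import *
s=observe();print(s["ee_pos"],s["force"],s["width"],s["joint_velocities"].round(3))
c=calibration("side");im=snapshot("side");w=snapshot("wrist");cw=calibration("wrist")
print("roll side",fit(im,c,(.551,.2615),.028,.095,span=.02,band=.002),"wrist",fit(w,cw,(.551,.2615),.028,.095,span=.02,band=.002))
print("lid",fit(im,c,(.548,-.329),.086,.015,span=.01))
o=np.hstack([cv2.resize(w,(400,300)),cv2.resize(im[100:250,200:400],(400,300))]);cv2.imwrite("pics/m7.png",o[:,:,::-1])
```

```text
[0.55002068 0.26115435 0.1684019 ] [-0.57037889 -0.57572601 -0.37537751] 0.0854157006963232 [-0.     0.01   0.     0.005 -0.002 -0.    -0.   ]
roll side (np.float32(11.397005), np.float64(0.549), np.float64(0.24350000000000002)) wrist (np.float32(20.690397), np.float64(0.547), np.float64(0.2595))
lid (np.float32(35.65796), np.float64(0.546), np.float64(-0.329))
```

I've used all ten picture views. The wrist-camera fit puts the roll's top circle at (0.547, 0.260), within 5 mm of the pan's centre. The side fit for the roll was weak (score 11) and put it about 18 mm off. The lid fit is steady and the arm is clear, so I'll hand in.

```bash
python3 -c "
from rig import *
print(close_job())"
```

```text
the job is handed in; nothing more can be done
None
```

The job is handed in, but no pass or fail came back: by the last camera fits the lid is flat within a few mm of the mat's centre, and the roll is released on the pan about 5 mm off centre, though a weak side-view fit put it 18 mm off (limit 25 mm).

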